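# Roll the brass bar into the V-blocks and bring it up to the end stop

## Task

Roll the brass bar across the loading plate by pushing on its side, so that it drops into the pair of V-blocks and lies seated in both; then push on its end to slide it along the V until it is right up against the end stop. Never lift it, and leave the loose fittings and the caliper where they are.

Things in the scene. Friction and masses are not known exactly. Their poses are not given: they have to be found in the camera images.
- bar_center (a point): centre of the solid brass bar: round, 30 mm diameter, 140 mm long, about 0.8 kg, one end face painted blue; it lies on the flat steel loading plate and rolls freely. x is its long axis; y and z turn with it as it rolls. On the plate its centre is 60 mm above the bench. Sliding it along the V takes some 5 to 13 N.
- seat (a point): where the bar's centre is when it lies seated in both V-blocks and against the end stop, 50 mm above the bench. x runs along the V, away from the stop (so the bar is slid towards -x, towards the robot); y is level across the V; z up. Once home, the bar's pushed end lies 70 mm from here along +x, over the outer V-block (whose top is 5 mm below the bar's axis).
- vblocks: two fixed dark steel V-blocks with bright V faces, in line on one base beside the plate's left or right edge, tops flush with its top (45 mm), 60 mm wide; 90 degree V, 32 mm wide, 16 mm deep, flat 14 mm lands both sides. Origin on the bench under the V line, axes as the seat's; blocks span x = -75 to -40 and 15 to 50 mm. A bar rolled fast may jump the V and fall off beyond.
- stop_face (a point): centre of the end stop's face: a steel button 20 mm across on a red post (46 mm wide, 74 mm high, behind the face), at the near end of the V; axes as the seat's, the face looks along +x.
- plate: fixed steel loading plate, 200 mm (x, along the V) by 180 mm (y, the rolling direction); origin under its centre at bench height, its flat level top 45 mm above. The V line is 121 mm from its centre along +y or -y.
- guard: fixed yellow guard along the plate's other edge (opposite the V-blocks): 58 mm wide, level with the plate, with a 4 mm thick rail along its middle rising to 59 mm; origin under its centre.
- nipple_mid (a point): bystander: middle of a loose brass hexagon nipple standing on the bench beyond the plate, 42 mm high, 27 mm across.
- coupling_mid (a point): bystander: middle of a loose steel coupling (ring), 34 mm across, 36 mm high, standing on the bench beyond the plate.
- caliper_mid (a point): bystander: middle of a loose caliper lying on the bench to the right of the station, 200 mm long along its y, jaws to its +x (50 mm), 12 mm high.
Things that resemble listed ones, but are neither listed nor needed, are in the scene too. Of the things like the part that bears bar_center, leave any that is green, turquoise or white; of the rest the smaller one is meant.

How it is judged:
On the way, in this order (a step that is already met when the one before it is completed fails the run):
1. the bar has rolled over by about half a turn while on the loading plate (angle between bar_center's own z axis and vertical above 2.2 rad and height (world z) of bar_center above 0.0575 m), for 0.04 s.
2. the bar lies seated in both V-blocks (y of bar_center in the frame of seat between -0.0025 and 0.0025 m and z of bar_center in the frame of seat between -0.0025 and 0.0025 m and angle between the x axis of bar_center and the x axis of seat, either way round below 0.04 rad), for 0.2 s.
At the end, for the whole second after the job is handed in: The bar lies at rest in both V-blocks (centre within 2.5 mm of the seated line across and in height, axis within 0.04 rad) with its end no more than 2 mm from the end stop's face, having been rolled there over the plate (all of step 2 and x of bar_center in the frame of seat between -0.003 and 0.002 m and linear speed of bar below 0.01 m/s and angular speed of bar below 0.2 rad/s); the robot touches nothing.
It fails at once if the bar is lifted: its centre more than 8 mm above its height on the plate (height (world z) of bar_center above 0.068 m).
It fails at once if the bar is lifted up out of the V: more than 8 mm above its seat while over the middle of the V (z of bar_center in the frame of seat above 0.008 m and y of bar_center in the frame of seat between -0.004 and 0.004 m).
It fails at once if the brass nipple is moved more than 15 mm (distance of nipple_mid from where it was at the start of the episode above 0.015 m).
It fails at once if the steel coupling is moved more than 15 mm (distance of coupling_mid from where it was at the start of the episode above 0.015 m).
It fails at once if the caliper is moved more than 15 mm (distance of caliper_mid from where it was at the start of the episode above 0.015 m).
It also fails if it takes over 48 s, if anything falls off the work surface, if the arm or the gripper's body presses on something with over 40 N, if the wrist force passes 120 N, or if a joint passes its speed limit or range.

## Robot

A 7-joint arm with a two-finger parallel gripper is mounted at the origin on the work surface. World frame = base frame: x ahead of the robot, y to its left, z up, the work surface at z = 0. Lengths are in m, angles in rad, forces in N, time in s.
With the tool pointing down it reaches from about 0.425 to 0.875 m from the base axis. Payload 4.7 kg.
Tool frame: the origin (TCP) lies on the centre line of the jaws, within the pads' length; the fingertips stand 19 mm ahead of it and the grasp point (between the pads) is the TCP; z points along the fingers, y is the direction in which the jaws open and shut (so a half turn about z gives the same grasp; the last joint's range is limited). The gripper opens to 85 mm and grips with 20 to 120 N. Pads are 22 mm wide; open, the fingers measure 114 mm over their backs; the gripper's body (76 mm by 85 mm) begins 54 mm behind the grasp point. The pads swing forward as they close: fully open they stand 13 mm farther back than shut.
Start: joints at [1.189, 0.321, -0.07, 1.45, 0.023, 1.371, -0.057], TCP at [0.251, -0.6, 0.25] pointing down, gripper open.
Joint ranges: [-2.86, 2.86], [-0.3, 2.09], [-1.38, 1.24], [0.06, 2.45], [-1.56, 4.7], [0.09, 2.05], [-2.69, 2.69]. Speed limits (rad/s): [2.57, 2.57, 3.14, 3.14, 3.14, 3.14, 3.14].

## Interface

Orientations are given as a unit quaternion [w, x, y, z].
In Python, from workcell import get_state, read_camera, hand_in, search_frame, trace gives the robot as it stands.
- The arm moves only by the tool drive_tool, never from a script. Its argument "series" is a list of rows, each a list of 5 numbers: the shift along the tool's x, y, z in m, then the turn about the tool's z in degrees, then the closure in counts, from 0 (fully open) to 255 (shut). In form: [[tx, ty, tz, turn, hand], ...]. A call has 1 to 10 rows; each row shifts and turns the commanded pose from where the row before left it, along the tool's axes as they then stand; what a row does not reach is not made up. A row lasts 1/10 s, in which the tool goes at most 50 mm and 8.59 degrees, less where a joint would pass 70% of its speed; a pose out of reach is approached as far as the arm can. A call is refused whole if a number of a shift passes 0.05 or a number of a turn 8.59, either way. A call with a gripper value outside its range is refused whole. The fingers move at their own pace and stop on an object; "squeeze" is the grip in N (left out, the last holds). Time passes only in rows, so rows that do not move let the fingers close. It gives the time, the measured TCP pose, the force and the opening at its end, in the units of the state.
- get_state(): the state, without advancing time (a new reading comes with each control period).
- read_camera(name): name is "scene" or "top" or "wrist"; returns a dict with "frame" (480x640x3 uint8, red, green, blue), "range_z" (480x640 float32, m along the optical axis (not along the pixel's ray), 0 where there is no reading), "vertical_fov" (degrees; the focal length in pixels is half the picture's height over the tangent of half this angle, whatever the lens; pixels are square), "cx", "cy" (the principal point, pixels), "origin" and "orientation" of the camera in the world; the wrist camera has in their place "mount" (4x4, takes a point from camera to tool coordinates, whose origin is the TCP and whose axes are the flange's). Camera axes: x right, y up, looking along -z (the intrinsics and any distortion apply to the point x, -y, -z); pixel columns grow to the right and rows downward; lengths in m; the calibration is good to about 2 mm. A picture is of the moment at which its call begins: read the wrist's pose just before it.
- hand_in(): hands the job in, once; it reports no verdict.
Trained networks look in the newest picture that a camera, given by its name, has taken for a name from the list of things; names that differ only in an ending like _2 or _b are one class to them, and where a whole thing is asked for, a point or a joint stands for the part that bears it (a point fixed in the world has none). Each returns a list of dicts, best first, with "conf" (0 to 1); they miss things now and then, are a little off and sometimes report something else, mostly with a low value. They report only what shows in the picture. A call takes as long as a camera call. They do not tell look-alikes from the thing itself.
- search_frame(camera, thing): "uv" ([column, row] in pixels, amid what is visible of it).
- trace(camera, thing): "pixels" (480x640 bool, what is visible of it) and "uv" ([column, row] in pixels, amid what is visible of it).
The state is a dict: "time": time; "joint_positions": joint angles; "qd": joint speeds; "tau": joint torques, N m; "eef_pos": TCP position; "tool_rot": TCP orientation; "force": force on the tool from outside, world axes, zero at the start; "ft_torque": the same for the moment, N m; "grip_width": finger opening in m.
Only numpy, scipy, OpenCV 4.12 (cv2) and the standard library are available. Lean on these libraries where they do the work, as an engineer would, in place of code of your own. Each camera call takes 0.05 s, during which the arm holds its last target. There are 200 camera calls.

## Working session

There is one attempt and no reset: what is moved stays moved. The work goes in short steps, Python scripts to look and compute and a tool call to move; the robot and the scene stay as the last step left them, time stands still between calls to the robot, and variables do not carry over. Pictures are saved under pics/ and viewed, about 8 in all and at most 12, crops included, and the job is handed in when it is done.

Besides the shell and the picture viewer there is one more tool, called after "Emit:" in YAML: its name, and indented under it one key for each argument. drive_tool: Moves the arm, as the interface text tells. Its arguments: {"type":"object","properties":{"series":{"type":"array","items":{"type":"array","items":{"type":"number"}}},"squeeze":{"type":"number"}},"required":["series"]}

```bash
mkdir -p pics
cat > h.py <<'E'
import numpy as np, cv2
from scipy.spatial.transform import Rotation as R
from workcell import *
def rot(q): return R.from_quat([q[1],q[2],q[3],q[0]]).as_matrix()
def cloud(c):
    d=c["range_z"]; f=240/np.tan(np.radians(c["vertical_fov"])/2)
    v,u=np.mgrid[:480,:640]
    p=np.stack([(u-c["cx"])/f*d,-(v-c["cy"])/f*d,-d],-1)
    return p@rot(c["orientation"]).T+np.array(c["origin"])
def save(c,n): cv2.imwrite("pics/"+n,cv2.cvtColor(c["frame"],cv2.COLOR_RGB2BGR))
E
python3 - <<'E'
from h import *
s=get_state(); print(s)
for n in("scene","top"):
    c=read_camera(n); save(c,n+"0.png"); P=cloud(c); np.savez(n+"0.npz",P=P,f=c["frame"])
    print(n,{k:v for k,v in c.items() if k not in("frame","range_z")})
    for t in("bar_center","vblocks","stop_face","plate","guard","nipple_mid","coupling_mid","caliper_mid"):
        for r in trace(n,t)[:3]:
            m=r["pixels"]&(c["range_z"]>0); print(t,round(r["conf"],2),np.round(r["uv"]),m.sum(),np.median(P[m],0).round(3) if m.any() else '')
E
```

```text
{'time': 0.0, 'joint_positions': array([ 1.18909775,  0.32185879, -0.07012192,  1.45169575,  0.02259313,
        1.37082333, -0.05690881]), 'qd': array([-4.79233290e-05, -1.12713307e-03, -8.86734444e-04, -3.66487388e-04,
        4.26458514e-04, -1.03333785e-03,  7.99096034e-04]), 'tau': array([ 6.11265241e-04, -4.93576884e+01, -3.81972743e-01, -3.14330864e+01,
        1.29781032e-02,  1.14481046e-02,  2.06816929e-05]), 'eef_pos': array([ 0.25038244, -0.59927632,  0.24919012]), 'tool_rot': array([-9.70346942e-04,  9.80475753e-01,  1.96637483e-01, -2.36483740e-04]), 'force': array([ 0.54631007, -0.07329347, -0.55224376]), 'ft_torque': array([ 0.00856007, -0.01713827, -0.04905374]), 'grip_width': 0.08531504277821292}
scene {'vertical_fov': 48.46730848737649, 'cx': 326.38791773612064, 'cy': 243.37545755913158, 'origin': array([1.25976233, 0.15273883, 0.63368919]), 'orientation': array([0.5729246 , 0.28938838, 0.33393217, 0.69029057])}
bar_center 0.97 [323. 258.] 1044 [0.579 0.035 0.072]
bar_center 0.8 [500. 316.] 3253 [0.615 0.331 0.033]
bar_center 0.69 [325. 211.] 801 [0.369 0.003 0.025
[... 470 characters left out ...]
.34714587478845, 'cy': 233.0099796019965, 'origin': array([0.43591209, 0.0595041 , 1.16371559]), 'orientation': array([ 0.70914233,  0.03193099, -0.04212281, -0.70308125])}
bar_center 0.88 [250. 375.] 2445 [0.288 0.196 0.039]
bar_center 0.84 [182. 208.] 2007 [0.598 0.327 0.037]
bar_center 0.6 [403. 106.] 1031 [ 0.819 -0.101  0.027]
vblocks 0.86 [393. 232.] 3072 [ 0.555 -0.087  0.018]
stop_face 0.68 [396. 233.] 3106 [ 0.555 -0.087  0.016]
plate 0.91 [323. 227.] 8277 [0.569 0.048 0.045]
guard 0.68 [267. 236.] 2974 [0.549 0.157 0.045]
nipple_mid 0.62 [277. 152.] 163 [0.714 0.144 0.027]
coupling_mid 0.58 [344. 144.] 213 [0.738 0.014 0.031]
caliper_mid 0.82 [457. 221.] 1250 [ 0.586 -0.208  0.007]
```

View pics/scene0.png

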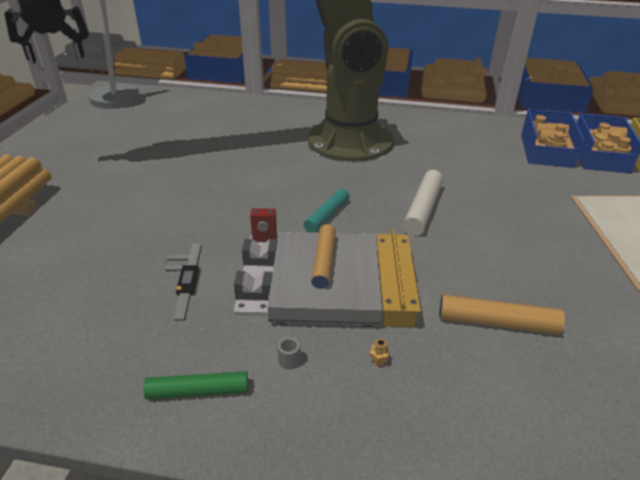

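View pics/top0.png

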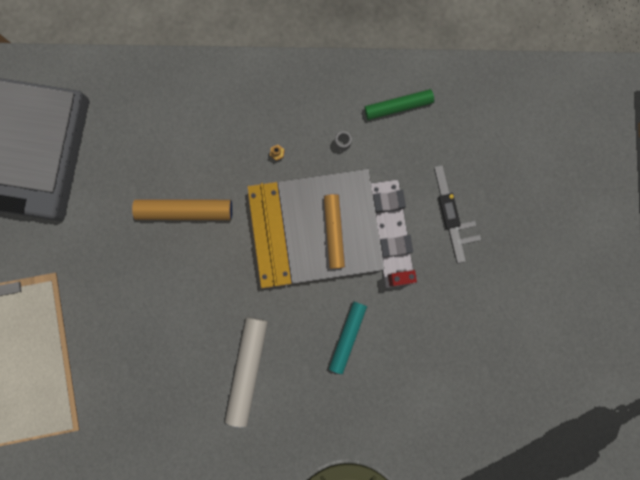

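The scene view shows the right bar (orange, blue end towards +x, on the plate) at (323,258) scene and (334,231) top. The V-blocks are to its right (-y), with the red stop at the near end, (403,278) in top. The larger orange bar at (182,208) is a look-alike. Next I'll fit the poses.

Run:
```python
from h import *
def rect(p): 
    (c,wh,a)=cv2.minAreaRect((p[:,:2]*1000).astype(np.float32)); return np.round(c,1),np.round(wh,1),round(a,2)
for n in("top","scene"):
    d=np.load(n+"0.npz");P=d["P"].reshape(-1,3);F=cv2.cvtColor(d["f"],cv2.COLOR_RGB2HSV).reshape(-1,3)
    box=(abs(P[:,0]-.57)<.14)&(P[:,1]>-.13)&(P[:,1]<.2)
    top=box&(abs(P[:,2]-.045)<.005)
    print(n,"station top",P[top].min(0).round(3),P[top].max(0).round(3))
    pl=top&(F[:,1]<60)&(P[:,1]>-.06);print("plate",rect(P[pl]))
    bar=box&(P[:,2]>.058)&(F[:,1]>100)&(F[:,0]>8)&(F[:,0]<25)&(P[:,1]<.1)
    b=P[bar];print("bar",rect(b),b[:,2].max().round(4))
    cr=b[b[:,2]>.069];m=cr.mean(0);w,v=np.linalg.eigh(np.cov(cr[:,:2].T));print("crest",m.round(4),np.degrees(np.arctan2(v[1,1],v[0,1])).round(2))
    y=box&(F[:,0]>18)&(F[:,0]<32)&(F[:,1]>140)&(P[:,1]>.11)&(abs(P[:,2]-.045)<.006);print("guard",rect(P[y]))
    r=box&((F[:,0]<6)|(F[:,0]>174))&(F[:,1]>120)&(P[:,1]<-.03)&(P[:,2]>.065);print("post top",rect(P[r]),P[r][:,2].max())
    vb=box&(P[:,1]<-.05)&(abs(P[:,2]-.045)<.004);print("lands",vb.sum(),rect(P[vb]))
```

```text
top station top [ 0.448 -0.123  0.04 ] [0.71 0.2  0.05]
plate (array([565.8,  56.4]), array([200.7, 249.3]), 8.9)
bar (array([529.7,  33.6]), array([ 43. , 189.7]), 87.32) 1.1637
crest [0.5501 0.0325 0.1103] -179.38
guard (array([550.1, 157.3]), array([199.8,  58. ]), 8.86)
post top (array([ 467.6, -100.1]), array([23.4, 45.5]), 7.55) 0.07892424507017592
lands 826 (array([550.8, -86.6]), array([178.3,  72.5]), 0.13)
scene station top [ 0.449 -0.122  0.04 ] [0.682 0.2   0.05 ]
plate (array([567.5,  57.8]), array([204. , 251.5]), 8.01)
bar (array([556.7,  32.3]), array([141.9,  28.2]), 5.62) 0.0775
crest [0.5605 0.0328 0.0731] -174.67
guard (array([551. , 157.4]), array([203.3,  57.7]), 9.08)
post top (array([471.8, -99.1]), array([25.9, 42.9]), 13.79) 0.07584789091581856
lands 788 (array([548.7, -85.9]), array([189.2,  71.6]), 0.07)
```

```bash
cat >> h.py <<'E'
TH=np.radians(8.9); RS=np.array([[np.cos(TH),np.sin(TH)],[-np.sin(TH),np.cos(TH)]]); V0=np.array([.5878,-.0809])
def st(P): return np.concatenate([(P[:,:2]-V0)@RS.T,P[:,2:]],1)*1000
E
python3 - <<'E'
from h import *
for n in("top","scene"):
    d=np.load(n+"0.npz");P=st(d["P"].reshape(-1,3));F=cv2.cvtColor(d["f"],cv2.COLOR_RGB2HSV).reshape(-1,3)
    b=P[(abs(P[:,0])<130)&(P[:,1]>60)&(P[:,1]<150)&(P[:,2]>58)&(P[:,2]<90)&(F[:,1]>100)]
    print(n,"bar",cv2.minAreaRect(b[:,:2].astype(np.float32)),b[:,2].max())
    s=P[(abs(P[:,1])<40)&(abs(P[:,0])<160)&(abs(P[:,2]-45)<4)]
    h,e=np.histogram(s[:,0],np.arange(-140,100,5));print(list(zip(e.astype(int),h)))
    for lo,hi in((-75,-25),(-25,90)):
        q=s[(s[:,0]>lo)&(s[:,0]<hi)];print(lo,q.min(0).round(1),q.max(0).round(1))
    p=P[(abs(P[:,1])<30)&(P[:,0]<-60)&(P[:,0]>-150)&(P[:,2]>49)]
    h,e=np.histogram(p[:,0],np.arange(-145,-60,3));print(list(zip(e.astype(int),h)))
E
```

```text
top bar ((-15.20233154296875, 116.73158264160156), (27.711002349853516, 139.86216735839844), 86.23043823242188) 80.9522951913999
[(np.int64(-140), np.int64(0)), (np.int64(-135), np.int64(0)), (np.int64(-130), np.int64(0)), (np.int64(-125), np.int64(3)), (np.int64(-120), np.int64(1)), (np.int64(-115), np.int64(0)), (np.int64(-110), np.int64(0)), (np.int64(-105), np.int64(2)), (np.int64(-100), np.int64(10)), (np.int64(-95), np.int64(12)), (np.int64(-90), np.int64(11)), (np.int64(-85), np.int64(12)), (np.int64(-80), np.int64(25)), (np.int64(-75), np.int64(60)), (np.int64(-70), np.int64(54)), (np.int64(-65), np.int64(56)), (np.int64(-60), np.int64(59)), (np.int64(-55), np.int64(61)), (np.int64(-50), np.int64(60)), (np.int64(-45), np.int64(46)), (np.int64(-40), np.int64(12)), (np.int64(-35), np.int64(11)), (np.int64(-30), np.int64(11)), (np.int64(-25), np.int64(11)), (np.int64(-20), np.int64(11)), (np.int64(-15), np.int64(12)), (np.int64(-10), np.int64(13)), (np.int64(-5), np.int64(14)), (np.int64(0), np.int64(9)), (np.int64(5), np.int64(13)), (np.int64(10), np.int64(21)), (np.int64(15), 
[... 3226 characters left out ...]
130), np.int64(22)), (np.int64(-127), np.int64(20)), (np.int64(-124), np.int64(19)), (np.int64(-121), np.int64(25)), (np.int64(-118), np.int64(31)), (np.int64(-115), np.int64(28)), (np.int64(-112), np.int64(110)), (np.int64(-109), np.int64(142)), (np.int64(-106), np.int64(48)), (np.int64(-103), np.int64(8)), (np.int64(-100), np.int64(0)), (np.int64(-97), np.int64(0)), (np.int64(-94), np.int64(0)), (np.int64(-91), np.int64(0)), (np.int64(-88), np.int64(0)), (np.int64(-85), np.int64(0)), (np.int64(-82), np.int64(0)), (np.int64(-79), np.int64(0)), (np.int64(-76), np.int64(0)), (np.int64(-73), np.int64(0)), (np.int64(-70), np.int64(0)), (np.int64(-67), np.int64(0)), (np.int64(-64), np.int64(0))]
```

Run:
```python
from h import *
d=np.load("scene0.npz");P=d["P"].reshape(-1,3)
m=(np.hypot(P[:,0]-.25,P[:,1]+.6)<.1)&(P[:,2]>.12)&(P[:,2]<.5);q=P[m]
h,e=np.histogram(q[:,2],np.arange(.2,.4,.005));print(list(zip(e.round(3).tolist(),h.tolist())))
t=q[q[:,2]<np.sort(q[:,2])[10]+.02]; 
Rt=rot(get_state()["tool_rot"]);l=(t-np.array(get_state()["eef_pos"]))@Rt;print((l*1000).round(0)[:40])
# target station->world
W=lambda x,y:(V0+np.array([x,y])/1000@RS)
print(W(-14,165),W(-14,131),W(-14,40),W(75,0))
```

```text
[(0.2, 0), (0.205, 0), (0.21, 0), (0.215, 0), (0.22, 0), (0.225, 0), (0.23, 0), (0.235, 0), (0.24, 3), (0.245, 27), (0.25, 39), (0.255, 44), (0.26, 46), (0.265, 47), (0.27, 44), (0.275, 49), (0.28, 39), (0.285, 59), (0.29, 98), (0.295, 133), (0.3, 107), (0.305, 167), (0.31, 177), (0.315, 151), (0.32, 140), (0.325, 164), (0.33, 193), (0.335, 222), (0.34, 225), (0.345, 177), (0.35, 79), (0.355, 58), (0.36, 112), (0.365, 100), (0.37, 43), (0.375, 0), (0.38, 0), (0.385, 0), (0.39, 0)]
[[ -5. -57. -13.]
 [  7. -50. -16.]
 [  8. -52. -16.]
 [  8. -54. -16.]
 [  7. -56. -15.]
 [  8. -58. -16.]
 [ -1. -58. -13.]
 [ -1.  41. -16.]
 [-11.  42. -13.]
 [  9. -44. -15.]
 [ 10. -46. -15.]
 [ 13. -48. -15.]
 [  9. -50. -14.]
 [  5. -51. -13.]
 [  7. -53. -13.]
 [  6. -55. -13.]
 [  5. -57. -13.]
 [  2. -58. -12.]
 [  4.  42. -16.]
 [  1.  41. -15.]
 [ -6.  41. -12.]
 [ 11. -46. -13.]
 [ 15. -49. -14.]
 [ 10. -49. -13.]
 [ 10. -51. -12.]
 [  3. -52. -10.]
 [  5. -54. -11.]
 [ 13. -58. -13.]
 [  0. -57.  -9.]
 [  6.  53. -15.]
 [  5.  52. -14.]
 [  8.  49. -15.]
 [  6.  46. -14.]
 [ 10.  41. -15.]
 [  1.  42. -13.]
 [ -6.  42. -10.]
 [ 11. -45. -11.]
 [ 16. -48. -12.]
 [  9. -49. -10.]
 [ 12. -51. -11.]]
[0.54844135 0.07994743] [0.5537015 0.0463568] [ 0.56778015 -0.04354755] [ 0.66189699 -0.06929672]
```

Emit:
drive_tool:
  series:
    - [0.03,-0.028,0,-4,0]
    - [0.04,-0.04,0,0,0]
    - [0.035,-0.035,0,0,0]
    - [0.035,-0.035,0,0,0]
    - [0.035,-0.035,0,0,0]
    - [0.035,-0.035,0,0,0]
    - [0.035,-0.035,0,0,0]
    - [0.035,-0.035,0,0,0]
    - [0.035,-0.035,0,0,0]
    - [0.035,-0.035,0,0,0]

```text
time: 1.9
eef_pos: [0.408, -0.137, 0.2507]
tool_rot: [0.001, 0.973, 0.231, 0.0]
force: [0.9, -0.5, -0.5]
grip_width: 0.0855
```

Emit:
drive_tool:
  series:
    - [0,0,0,-8.5,0]
    - [0,0,0,-8.5,0]
    - [0,0,0,-8.5,0]
    - [0,0,0,-8.5,0]
    - [0,0,0,-8.5,0]
    - [0,0,0,-8.5,0]
    - [0,0,0,-8.5,0]
    - [0,0,0,-8.5,0]
    - [0,0,0,-4,0]
    - [0,0,0,0,0]

```text
time: 2.9
eef_pos: [0.4077, -0.1389, 0.2505]
tool_rot: [0.0, 0.651, 0.759, -0.0]
force: [-0.3, -0.5, -0.6]
grip_width: 0.0855
```

```bash
cat >> h.py <<'E'
def where():
    s=get_state();Rt=rot(s["tool_rot"]);p=np.array(s["eef_pos"])
    print("t",round(s["time"],2),"eef",p.round(4),"st",st(p[None])[0].round(1),"yaw_x-st",(np.degrees(np.arctan2(Rt[1,0],Rt[0,0]))-8.9).round(2),"zax",Rt[:,2].round(3),"F",np.round(s["force"],1),"w",round(s["grip_width"],4))
    return s,Rt,p
def go(x,y,z):
    s,Rt,p=where();t=np.append(V0+np.array([x,y])/1000@RS,z/1000);print("tool shift mm",((t-p)@Rt*1000).round(1))
E
python3 -c "
from h import *
go(-14,165,150)"
```

```text
t 2.9 eef [ 0.4077 -0.1389  0.2505] st [-186.9  -29.4  250.5] yaw_x-st 89.79 zax [ 0. -0. -1.] F [-0.3 -0.5 -0.6] w 0.0855
tool shift mm [195.1 172.2 100.4]
```

Emit:
drive_tool:
  series:
    - [0.028,0.0245,0.005,0,0]
    - [0.028,0.0245,0.015,0,0]
    - [0.028,0.0245,0.015,0,0]
    - [0.028,0.0245,0.015,0,0]
    - [0.028,0.0245,0.015,0,0]
    - [0.028,0.0245,0.015,0,0]
    - [0.027,0.025,0.015,0,0]
    - [0,0,0,0,0]
    - [0,0,0,0,0]

```text
time: 3.8
eef_pos: [0.5479, 0.0804, 0.1546]
tool_rot: [-0.001, 0.651, 0.759, -0.0]
force: [0.9, -0.8, 0.1]
grip_width: 0.0852
```

Run:
```python
from h import *
go(-14,165,58)
s,Rt,p=where()
c=read_camera("wrist");save(c,"w1.png");M=np.array(c["mount"]);c["orientation"]=[1,0,0,0];c["origin"]=[0,0,0]
L=cloud(c).reshape(-1,3);ok=c["range_z"].ravel()>0
L=L@M[:3,:3].T+M[:3,3]; P=st(L@Rt.T+p)[ok]
F=cv2.cvtColor(c["frame"],cv2.COLOR_RGB2HSV).reshape(-1,3)[ok]
b=P[(abs(P[:,0])<130)&(P[:,1]>60)&(P[:,1]<150)&(P[:,2]>62)&(P[:,2]<90)&(F[:,1]>100)]
print(len(b)); print(cv2.minAreaRect(b[:,:2].astype(np.float32)),b[:,2].max())
l=P[(P[:,1]<-5)&(P[:,1]>-60)&(P[:,0]>10)&(P[:,0]<60)&(abs(P[:,2]-45)<4)]
if len(l): print("lands",l.min(0),l.max(0))
```

```text
t 3.8 eef [0.5479 0.0804 0.1546] st [-14.4 165.5 154.6] yaw_x-st 89.8 zax [-0.002  0.    -1.   ] F [ 0.9 -0.8  0.1] w 0.0852
tool shift mm [-0.6  0.6 96.6]
t 3.8 eef [0.5479 0.0804 0.1546] st [-14.4 165.5 154.6] yaw_x-st 89.8 zax [-0.002  0.    -1.   ] F [ 0.9 -0.8  0.1] w 0.0852
7973
((-13.99691390991211, 117.0423355102539), (28.03438377380371, 139.21957397460938), 86.16385650634766) 76.33168917734025
```

View pics/w1.png

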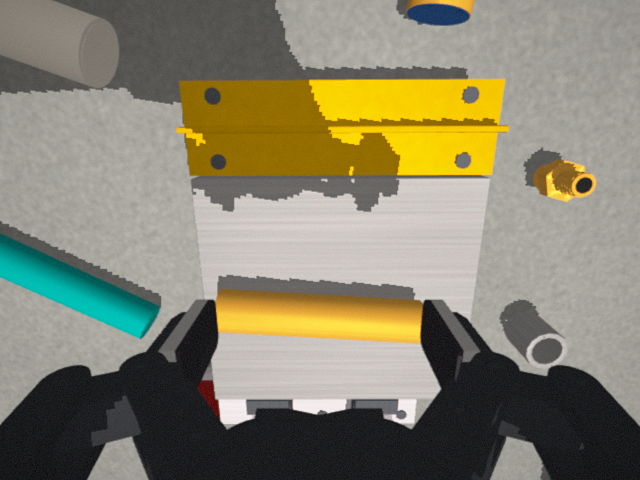

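Emit:
drive_tool:
  series:
    - [0,0,0.03,0,0]
    - [0,0,0.03,0,0]
    - [0,0,0.026,0,0]
    - [0,0,0.01,0,0]
    - [0,0,0,0,0]
    - [-0.005,0,0,0,0]
    - [-0.005,0,0,0,0]
    - [-0.003,0,0,0,0]
    - [0,0,0,0,0]

```text
time: 4.75
eef_pos: [0.5509, 0.0658, 0.0601]
tool_rot: [0.001, 0.652, 0.758, 0.0]
force: [0.2, 0.3, -0.4]
grip_width: 0.0857
```

Emit:
drive_tool:
  series:
    - [-0.002,0,0,0,0]
    - [-0.002,0,0,0,0]
    - [-0.002,0,0,0,0]
    - [-0.002,0,0,0,0]
    - [-0.002,0,0,0,0]
    - [-0.002,0,0,0,0]
    - [-0.002,0,0,0,0]
    - [-0.002,0,0,0,0]
    - [-0.002,0,0,0,0]
    - [-0.002,0,0,0,0]

```text
time: 5.75
eef_pos: [0.5532, 0.0469, 0.0593]
tool_rot: [-0.0, 0.652, 0.759, -0.0]
force: [-0.0, 0.7, 0.7]
grip_width: 0.0855
```

```bash
cat >> h.py <<'E'
def bar(name="top",zmin=58):
    c=read_camera(name);P=st(cloud(c).reshape(-1,3));F=cv2.cvtColor(c["frame"],cv2.COLOR_RGB2HSV).reshape(-1,3)
    b=P[(abs(P[:,0])<140)&(P[:,1]>-60)&(P[:,1]<150)&(P[:,2]>zmin)&(P[:,2]<90)&(F[:,1]>100)&(((F[:,0]>9)&(F[:,0]<25)))]
    print(name,len(b),[np.round(v,1) for v in cv2.minAreaRect(b[:,:2].astype(np.float32))],np.percentile(b[:,2],95).round(1)); return c
E
python3 -c "
from h import *
where()
bar('top');save(bar('scene'),'s1.png')"
```

```text
t 5.75 eef [0.5532 0.0469 0.0593] st [-14.4 131.6  59.3] yaw_x-st 89.77 zax [-0. -0. -1.] F [-0.   0.7  0.7] w 0.0855Traceback (most recent call last):
  File "<string>", line 4, in <module>
    bar('top');save(bar('scene'),'s1.png')
    ~~~^^^^^^^
  File "h.py", line 22, in bar
    print(name,len(b),[np.round(v,1) for v in cv2.minAreaRect(b[:,:2].astype(np.float32))],np.percentile(b[:,2],95).round(1)); return c
                                                                                           ~~~~~~~~~~~~~^^^^^^^^^^^
    return _quantile_unchecked(
        a, q, axis, out, overwrite_input, method, keepdims, weights)
    return _ureduce(a,
                    func=_quantile_ureduce_func,
    ...<5 lines>...
                    overwrite_input=overwrite_input,
                    method=method)
    r = func(a, **kwargs)
    result = _quantile(arr,
                       quantiles=q,
    ...<2 lines>...
                       out=out,
                       weights=wgt)
    slices_having_nans = np.isnan(arr[-1, ...])
                                  ~~~^^^^^^^^^
IndexError: index -1 is out of bounds for axis 0 with size 0
```

```bash
python3 -c "
from h import *
save(bar('scene'),'s1.png'); where()"
```

```text
scene 747 [array([-15. , 102.9]), array([ 27.7, 143.4]), np.float64(86.4)] 75.6
t 5.85 eef [0.5533 0.0463 0.0592] st [-14.4 131.   59.2] yaw_x-st 89.75 zax [-0.    -0.001 -1.   ] F [ 0.8  0.3 -0.5] w 0.0856
```

View pics/s1.png

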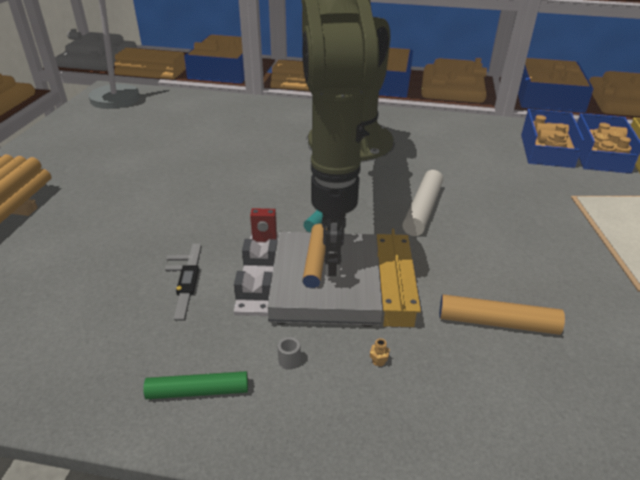

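Emit:
drive_tool:
  series:
    - [-0.002,0,0,0,0]
    - [-0.003,0,0,0,0]
    - [-0.003,0,0,0,0]
    - [-0.003,0,0,0,0]
    - [-0.003,0,0,0,0]
    - [-0.003,0,0,0,0]
    - [-0.003,0,0,0,0]
    - [-0.003,0,0,0,0]
    - [-0.003,0,0,0,0]
    - [-0.003,0,0,0,0]

```text
time: 6.85
eef_pos: [0.5576, 0.0182, 0.0593]
tool_rot: [0.0, 0.652, 0.759, -0.0]
force: [-0.6, 1.2, -0.3]
grip_width: 0.0854
```

Emit:
drive_tool:
  series:
    - [-0.003,0,0,0,0]
    - [-0.003,0,0,0,0]
    - [-0.003,0,0,0,0]
    - [-0.003,0,0,0,0]
    - [-0.003,0,0,0,0]
    - [-0.003,0,0,0,0]
    - [-0.003,0,0,0,0]
    - [-0.003,0,0,0,0]
    - [-0.003,0,0,0,0]
    - [-0.003,0,0,0,0]

```text
time: 7.85
eef_pos: [0.5622, -0.0115, 0.0593]
tool_rot: [0.0, 0.652, 0.759, -0.0]
force: [-0.3, 0.5, 0.7]
grip_width: 0.0853
```

```bash
python3 -c "
from h import *
where();bar('scene')"
```

```text
t 7.85 eef [ 0.5622 -0.0115  0.0593] st [-14.6  72.5  59.3] yaw_x-st 89.78 zax [ 0. -0. -1.] F [-0.3  0.5  0.7] w 0.0853
scene 591 [array([-18.2,  43.9]), array([ 28.2, 140.5]), np.float64(87.5)] 75.8
```

Emit:
drive_tool:
  series:
    - [-0.002,0,0,0,0]
    - [-0.002,0,0,0,0]
    - [-0.002,0,0,0,0]
    - [-0.002,0,0,0,0]
    - [-0.002,0,0,0,0]
    - [-0.002,0,0,0,0]
    - [-0.002,0,0,0,0]
    - [-0.002,0,0,0,0]
    - [-0.002,0,0,0,0]
    - [-0.002,0,0,0,0]

```text
time: 8.9
eef_pos: [0.5652, -0.0312, 0.0593]
tool_rot: [-0.0, 0.652, 0.759, -0.0]
force: [-0.3, 0.8, 0.7]
grip_width: 0.0856
```

Emit:
drive_tool:
  series:
    - [-0.002,0,0,0,0]
    - [-0.002,0,0,0,0]
    - [-0.002,0,0,0,0]
    - [-0.002,0,0,0,0]
    - [0,0,0,0,0]
    - [0,0,0,0,0]

```text
time: 9.5
eef_pos: [0.5663, -0.0392, 0.0592]
tool_rot: [0.0, 0.652, 0.758, -0.0]
force: [0.3, 0.0, 0.1]
grip_width: 0.0856
```

```bash
python3 -c "
from h import *
where();bar('scene',49)"
```

```text
t 9.5 eef [ 0.5663 -0.0392  0.0592] st [-14.8  44.5  59.2] yaw_x-st 89.76 zax [-0. -0. -1.] F [0.3 0.  0.1] w 0.0856
scene 813 [array([-30.2,  -0.2]), array([158.2,  29.1]), np.float64(0.1)] 65.8
```

Emit:
drive_tool:
  series:
    - [0.02,0,0,0,0]
    - [0,0,-0.03,0,0]
    - [0,0,-0.03,0,120]
    - [0,0.03,0,0,255]
    - [-0.02,0.03,0,0,255]
    - [-0.02,0.02,0,0,255]
    - [-0.02,0.025,0,0,255]
    - [-0.005,0,0,0,255]
    - [0,0,0,0,255]

```text
time: 10.45
eef_pos: [0.6767, -0.0686, 0.1185]
tool_rot: [-0.001, 0.652, 0.758, -0.0]
force: [-0.2, 0.5, 0.4]
grip_width: 0.0002
```

```bash
python3 -c "
from h import *
go(90,0,68);c=bar('scene',49);save(c,'s2.png')
cv2.imwrite('pics/s2c.png',cv2.resize(cv2.imread('pics/s2.png')[190:350,160:400],None,fx=3,fy=3))"
```

```text
t 10.45 eef [ 0.6767 -0.0686  0.1185] st [ 89.8  -1.6 118.5] yaw_x-st 89.68 zax [-0.001  0.    -1.   ] F [-0.2  0.5  0.4] w 0.0002
tool shift mm [ 1.6  0.3 50.5]
scene 637 [array([-31.4,   5.1]), array([159.5,  25.5]), np.float64(3.7)] 65.7
```

View pics/s2c.png

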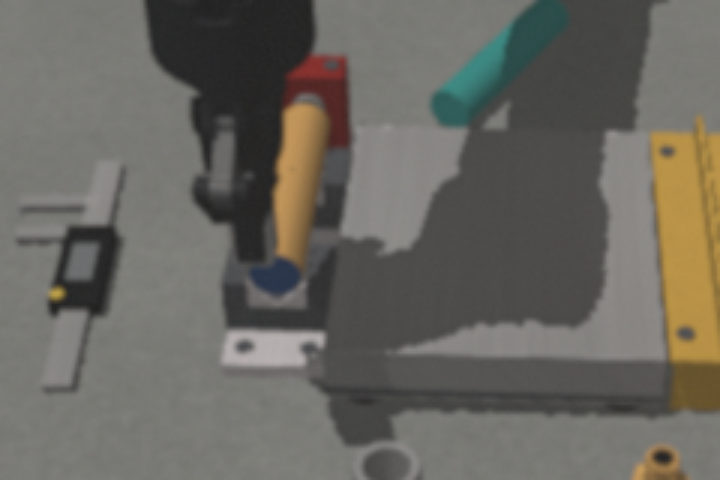

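The bar lies in the V, with its blue end over the outer block and facing the camera. Next I'll lower the closed fingers beyond that end and push.

Emit:
drive_tool:
  series:
    - [0.0015,0,0.02,0,255]
    - [0,0,0.02,0,255]
    - [0,0,0.01,0,255]
    - [0,-0.007,0,0,255]
    - [0,-0.007,0,0,255]
    - [0,-0.003,0,0,255]
    - [0,0,0,0,255]

```text
time: 11.2
eef_pos: [0.6599, -0.069, 0.0705]
tool_rot: [0.001, 0.652, 0.758, 0.0]
force: [0.5, 0.4, 0.7]
grip_width: 0.0002
```

Emit:
drive_tool:
  series:
    - [0,-0.002,0,0,255]
    - [0,-0.002,0,0,255]
    - [0,-0.002,0,0,255]
    - [0,-0.002,0,0,255]
    - [0,-0.002,0,0,255]
    - [0,0,0,0,255]

```text
time: 11.8
eef_pos: [0.6497, -0.0703, 0.0692]
tool_rot: [-0.0, 0.652, 0.759, -0.0]
force: [-0.3, 0.1, -0.2]
grip_width: -0.0003
```

```bash
python3 -c "
from h import *
where()"
```

```text
t 11.8 eef [ 0.6497 -0.0703  0.0692] st [62.8  0.9 69.2] yaw_x-st 89.77 zax [-0. -0. -1.] F [-0.3  0.1 -0.2] w -0.0003
```

Tips at about z = 50 mm and no contact yet, so I'll continue slowly.

Emit:
drive_tool:
  series:
    - [0,-0.002,0,0,255]
    - [0,-0.002,0,0,255]
    - [0,-0.002,0,0,255]
    - [0,0,0,0,255]

```text
time: 12.2
eef_pos: [0.6457, -0.0706, 0.0699]
tool_rot: [0.001, 0.651, 0.759, 0.001]
force: [4.8, 0.1, -1.5]
grip_width: -0.0001
```

Emit:
drive_tool:
  series:
    - [0,-0.002,0,0,255]
    - [0,-0.002,0,0,255]
    - [0,-0.001,0,0,255]
    - [0,0,0,0,255]

```text
time: 12.6
eef_pos: [0.6408, -0.0714, 0.07]
tool_rot: [0.001, 0.651, 0.759, 0.002]
force: [5.7, 0.9, -1.9]
grip_width: 0.0
```

```bash
python3 -c "
from h import *
where();bar('scene',49)"
```

```text
t 12.6 eef [ 0.6408 -0.0714  0.07  ] st [53.9  1.2 70. ] yaw_x-st 89.8 zax [ 0.004  0.    -1.   ] F [ 5.7  0.9 -1.9] w 0.0
scene 253 [array([-30.2,   9.1]), array([ 10.5, 135.3]), np.float64(90.0)] 63.8
```

Emit:
drive_tool:
  series:
    - [0,-0.001,0,0,255]
    - [0,-0.001,0,0,255]
    - [0,-0.001,0,0,255]
    - [0,0,0,0,255]

```text
time: 13.05
eef_pos: [0.6381, -0.0718, 0.0701]
tool_rot: [0.002, 0.651, 0.759, 0.002]
force: [5.8, 1.2, -2.5]
grip_width: -0.0001
```

Emit:
drive_tool:
  series:
    - [0,-0.001,0,0,255]
    - [0,-0.001,0,0,255]
    - [0,0,0,0,255]

```text
time: 13.35
eef_pos: [0.6362, -0.0721, 0.0702]
tool_rot: [0.002, 0.651, 0.759, 0.002]
force: [5.3, 0.7, -1.4]
grip_width: -0.0004
```

Emit:
drive_tool:
  series:
    - [0,-0.001,0,0,255]
    - [0,-0.001,0,0,255]
    - [0,0,0,0,255]

```text
time: 13.65
eef_pos: [0.6351, -0.0722, 0.0704]
tool_rot: [0.002, 0.651, 0.759, 0.003]
force: [7.7, 0.8, -2.2]
grip_width: -0.0001
```

Emit:
drive_tool:
  series:
    - [0,-0.001,0,0,255]
    - [0,-0.001,0,0,255]
    - [0,0,0,0,255]

```text
time: 13.95
eef_pos: [0.6349, -0.072, 0.071]
tool_rot: [0.004, 0.651, 0.759, 0.004]
force: [10.9, 1.6, -3.6]
grip_width: -0.0002
```

Emit:
drive_tool:
  series:
    - [0,-0.001,0,0,255]
    - [0,-0.001,0,0,255]
    - [0,0,0,0,255]

```text
time: 14.25
eef_pos: [0.6347, -0.0719, 0.0719]
tool_rot: [0.005, 0.651, 0.759, 0.006]
force: [13.7, 2.4, -3.1]
grip_width: 0.0002
```

Force rises while the bar no longer moves, so it is against the stop. I'll back off and check.

Emit:
drive_tool:
  series:
    - [0,0.004,0,0,255]
    - [0,0.01,0,0,255]
    - [0,0.03,0,0,255]
    - [0,0,-0.04,0,255]
    - [0,0,-0.05,0,255]
    - [0.04,0.03,-0.05,0,255]
    - [0.05,0,0,0,255]
    - [0.05,0,0,0,255]
    - [0.05,0,0,0,255]
    - [0,0,0,0,255]

```text
time: 15.25
eef_pos: [0.6624, 0.1245, 0.1951]
tool_rot: [-0.003, 0.646, 0.763, 0.001]
force: [0.1, 0.8, 0.2]
grip_width: -0.0001
```

Run:
```python
from h import *
where();c=bar('scene',49);save(c,'s3.png');cv2.imwrite('pics/s3c.png',cv2.resize(cv2.imread('pics/s3.png')[190:350,160:400],None,fx=3,fy=3))
for n in('scene','top'):
    c=read_camera(n);P=st(cloud(c).reshape(-1,3))
    q=P[(abs(P[:,1])<9)&(P[:,2]>57)&(P[:,2]<69)&(P[:,0]>-101)&(P[:,0]<90)]
    print(n,len(q),"x",np.percentile(q[:,0],[0,1,99,100]).round(1),"crest",np.median(q[abs(q[:,1])<3],0).round(1))
    save(c,n+'4.png')
cv2.imwrite('pics/top4c.png',cv2.resize(cv2.imread('pics/top4.png')[170:300,350:450],None,fx=5,fy=4.6))
```

```text
t 15.25 eef [0.6624 0.1245 0.1951] st [105.4 191.4 195.1] yaw_x-st 90.58 zax [-0.003  0.006 -1.   ] F [0.1 0.8 0.2] w -0.0001
scene 817 [array([-36.6,  -0.1]), array([148.5,  31.2]), np.float64(0.5)] 65.9
scene 533 x [-100.9  -98.8   37.2   38.5] crest [-19.7   0.   64.6]
top 658 x [-100.7  -99.7   33.1   34.7] crest [-33.3   0.1  64.4]
```

View pics/s3c.png

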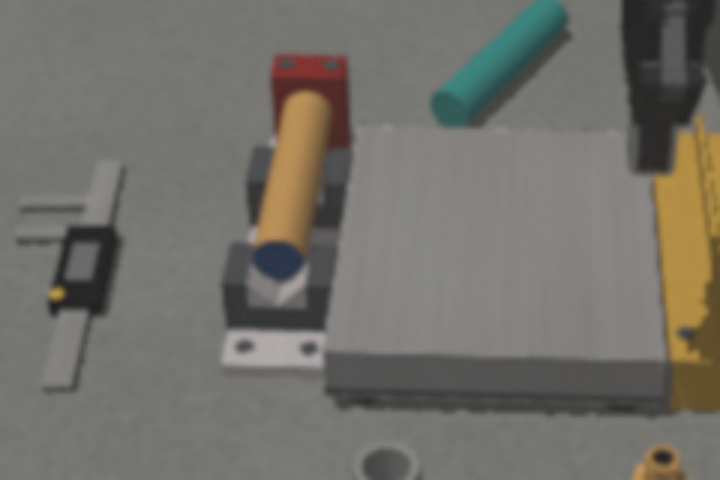

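View pics/top4c.png

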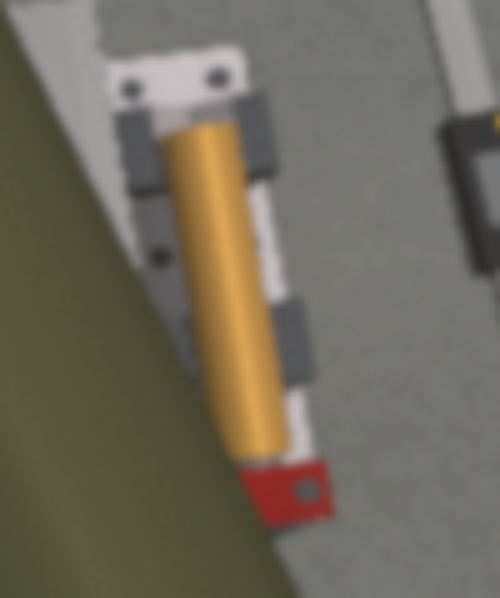

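The bar lies in both Vs, its near end on the stop button with no visible gap beyond the button itself. The far end is at about +35 mm, against about +36 expected, and the bystanders are in place.

```bash
python3 -c "
from h import *
print(hand_in())"
```

```text
the job is handed in; nothing more can be done
None
```

I rolled the bar across the plate into both V-blocks with the open fingers. Then I slid it to the end stop with the closed fingers and handed the job in at about 15.4 s of the 48 s allowed. The hand-in gives no verdict.

- **Seating:** The last camera check put the bar within 0.1 mm of the V line. The top of the bar is about 65 mm above the bench, which matches a seated bar, and its axis is about 0.5° off the V.
- **End stop:** The slide took about 5–6 N. The force then climbed to 14 N with the bar no longer moving, so I took it as touching the stop. The two cameras disagreed by about 4 mm on the pushed end (34.7 and 38.5 mm, against about 36 mm expected). The force rise is therefore the better evidence that it is home.
- **Rolling:** The bar sat about 3.8° askew on the plate and was still about 2.5° off before it dropped, but it straightened when it seated. It rolled about 100 mm on the flat, which is roughly one full turn. I did not measure the roll angle directly.
- **Surroundings:** The caliper, coupling and nipple showed no visible movement in the final picture. The arm was clear of everything when I handed in.

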